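Fit the stop blade and press the cover of a cell jig over its pin

ROBOT

A 6-joint arm with a two-finger parallel gripper is mounted at the origin on a cart in front of the work surface, level with it; the furniture and walls round the work are solid. World frame = base frame: x ahead of the robot, y to its left, z up, the work surface at z = 0. Lengths are in m, angles in rad, forces in N, time in s.
With the tool pointing down it reaches from about 0.35 to 0.85 m from the base axis. Payload 8.1 kg.
Tool frame: the origin (TCP) lies at the centre of the arm's flange, where the gripper is bolted on; the fingertips stand 186 mm ahead of it and the grasp point (between the pads) lies 167 mm ahead of it; z points along the fingers, y is the line along which they close (so a half turn about z gives the same grasp; the last joint's range is limited). The gripper opens to 93 mm and grips with 3 to 60 N. Pads are 15 mm wide; open, the fingers measure 128 mm over their backs; the gripper's body (75 mm by 188 mm) begins 65 mm behind the grasp point.
Start: joints at [-1.376, 0.13, 1.488, -0, 1.523, -0.085], TCP at [0.166, -0.577, 0.405] pointing down, gripper open.
Joint ranges: [-2.96, 2.96], [-0.89, 2.26], [0.02, 2.5], [-1.34, 4.48], [0, 2.73], [-2.66, 2.66]. Speed limits (rad/s): [2.39, 2.39, 2.79, 3.14, 3.14, 3.14].

INTERFACE

Orientations are given as a rotation vector (axis times angle).
In Python, from plant import robot gives the robot as it stands.
- The arm moves only by the tool apply_moves, never from a script. Its argument "series" is a list of rows, each a list of 2 entries, a list of its own where there are three numbers: the shift along the tool's x, y, z in mm, then the turn, a rotation vector about the tool's x, y, z in rad. A call has 1 to 12 rows; each row shifts and turns the commanded pose from where the row before left it, along the tool's axes as they then stand; what a row does not reach is not made up. A row lasts 1/12 s, in which the tool goes at most 41.7 mm and 7.16 degrees, less where a joint would pass 70% of its speed; a pose out of reach is approached as far as the arm can. A call is refused whole if a number of a shift passes 41.7 or a number of a turn 0.125, either way. A call with a gripper value outside its range is refused whole. "claw" is the opening, from 0 (shut) to 1 (fully open), set as the call begins (left out, the last holds). The fingers move at their own pace and stop on an object; "newtons" is the grip in N (left out, the last holds). Time passes only in rows, so rows that do not move let the fingers close. It gives the time, the measured TCP pose, the force, the opening and the grip force at its end, in the units of the state.
- robot.read_state(): the state, without advancing time (a new reading comes with each control period).
- robot.read_camera(name): name is "scene" or "top"; returns (picture, depth): 420x560x3 uint8, blue, green, red; 420x560 float32, m along the optical axis (not along the pixel's ray), 0 where there is no reading.
- robot.calibration(name): a dict with "fx", "fy", "cx", "cy" (pixels), "D" ([k1, k2, p1, p2, k3] as OpenCV has them; the pictures are not rectified), "extrinsics" (4x4, takes a point from world to camera coordinates). Camera axes: x right, y down, z forward; pixel columns grow to the right and rows downward; lengths in m; the calibration is good to about 2 mm. A picture is of the moment at which its call begins. calibration takes no time and is no camera call.
- robot.close_job(): hands the job in; it is judged then, once.
The state is a dict: "t": time; "q": joint angles; "dq": joint speeds; "joint_torque": joint torques, N m; "tool_pos": TCP position; "orientation": TCP orientation; "force": force on the tool from outside, world axes, zero at the start; "wrist_torque": the same for the moment, N m; "opening": finger opening in m; "gripper_force": force on a finger pad.
Only numpy, scipy, OpenCV 4.12 (cv2) and the standard library are available. Lean on these libraries where they do the work, as an engineer would, in place of code of your own. Each camera call takes 0.05 s, during which the arm holds its last target. There are 200 camera calls.

TASK

Take the flat stop blade out of its wooden rack and slide it, bottom edge first, fully down into the slot at the end of the battery cell jig, and let go of it. Then take the cover by its upright grip, bring it square over the jig, slide it about until its hidden socket drops over the locating pin, and press it down against the sprung collar until it sits flat on the four rest posts. Finish while still gripping the cover and holding it pressed down, with the blade still in its slot, and do not knock the solder spool or the jar about.

Things in the scene. Friction and masses are not known exactly. Their poses are not given: they have to be found in the camera images.
- jig_base: Grey jig, fixed to the table: base plate 140 (x) x 120 (y) x 14 mm high. Origin: centre of its underside, on the table. x runs from the slot end (-x) to the pin end; z up. On it lie two battery cells along x at y = +-31 mm (tops at z = 33 mm) and stand four steel rest posts of 8 mm diameter with tops at z = 36 mm, at x = 12 +- 27, y = +-49 mm.
- pin_tip (a point): Centre of the flat top of the upright round steel locating pin: diameter 12 mm, 1.5 mm chamfer to 9 mm at the top; at x = 12, y = 0, z = 53 mm in the jig's frame. It stands through a sprung round aluminium collar of 34 mm diameter whose top is at z = 44 mm when free. Axes as the jig's.
- collar (a joint): How far the sprung collar round the pin is pressed down, m: 0 free, 0.008 when the cover rests on the four posts. It takes about 4 N to start and 10 N at 0.008 (the cover's weight, about 2 N, does not press it down); it springs back when let go.
- jig_slot (a point): Centre of the floor of the jig's slot, at x = -48, y = 0, z = 14 mm in the jig's frame. The slot opens upward, 8.5 mm wide (jig x), 74 mm long (jig y), 20 mm deep, with a mouth flared by about 2 mm a side up to 6 mm above that; axes as the jig's.
- blade: Stop blade, standing upright in the rack: steel plate 6 (x, thickness) x 68 (y) x 44 mm (z), with a black grip tab on its top edge 10 (x) x 36 (y) x 30 mm, so 74 mm tall in all; about 80 g. Origin: centre of its bottom edge; z up. Symmetric, so either face may lead. Grasp the tab across its 10 mm; tab middle at z = 59 mm.
- blade_rack: Wooden slotted block 60 (x) x 100 (y) mm fixed to the table, in which the blade stands at the start: slot like the jig's (8.5 mm wide, 20 mm deep plus flare, floor at z = 10 mm). Origin: centre of its underside.
- cover: Aluminium jig cover lying on the table: plate 68 (x) x 110 (y) x 10 mm with four rectangular windows, a square boss 40 x 40 mm up to z = 26 mm, and on that a black upright grip 44 (x) x 24 (y) mm from z = 26 to 62 mm; about 200 g. Origin: centre of its underside. z up. Grasp the grip across its 24 mm. Symmetric under a half turn. Its long side (y) goes along the jig's y; it then clears the blade by about 18 mm.
- cover_socket (a point): Centre of the mouth of the hidden blind socket, in the middle of the cover's underside (the cover's origin): 14.5 mm diameter, 22 mm deep, 1 mm chamfer at the mouth. Axes as the cover's.
- spool: Spool of wire solder, 53 mm diameter, 40 mm high, standing behind the jig, to the left; origin centre of the underside. Bystander.
- jar: Clear jar with a lid, 47 mm diameter, 52 mm high, standing behind the jig; origin centre of the underside. Bystander.
Things that resemble listed ones, but are neither listed nor needed, are in the scene too. There is more than one size of the blade; the job needs the smaller.

How it is judged:
By the outcome, as a careful person would: the job done as asked, in the order asked, and still so for the second after the job is handed in, while the arm keeps its last pose, push and grip.
It also fails if it takes over 58 s, if anything falls off the work surface, if the arm or the gripper's body presses on something with over 40 N, if the wrist force passes 120 N, or if a joint passes its speed limit or range.

## Working session

There is one attempt and no reset: what is moved stays moved. The work goes in short steps, Python scripts to look and compute and a tool call to move; the robot and the scene stay as the last step left them, time stands still between calls to the robot, and variables do not carry over. Pictures are saved under pics/ and viewed, at most 10 in all, crops included, and the job is handed in when it is done.

Besides the shell and the picture viewer there is one more tool, called after "Call:" in YAML: its name, and indented under it one key for each argument. apply_moves: Moves the arm, as the interface text tells. Its arguments: {"type":"object","properties":{"series":{"type":"array"},"claw":{"type":"number"},"newtons":{"type":"number"}},"required":["series"]}

```bash
ls; mkdir -p pics; cat > h.py <<'E'
import numpy as np,cv2
from plant import robot
from scipy.spatial.transform import Rotation as R
def cloud(n):
    im,d=robot.read_camera(n); c=robot.calibration(n)
    h,w=d.shape
    K=np.array([[c['fx'],0,c['cx']],[0,c['fy'],c['cy']],[0,0,1]]);D=np.array(c['D'],float)
    uv=np.stack(np.meshgrid(np.arange(w),np.arange(h)),-1).reshape(-1,1,2).astype(float)
    p=cv2.undistortPoints(uv,K,D).reshape(h,w,2)
    P=np.dstack([p*d[...,None],d])
    E=np.array(c['extrinsics']);
    W=(P-E[:3,3])@E[:3,:3]
    W[d==0]=np.nan
    return im,d,W
def st():
    s=robot.read_state()
    return s
E
python3 - <<'E'
from h import *
for n in('scene','top'):
    im,d,W=cloud(n); np.save(f'/tmp/{n}.npy',W); cv2.imwrite(f'pics/{n}.png',im)
    E=np.array(robot.calibration(n)['extrinsics']); print(n,-E[:3,:3].T@E[:3,3],E[:3,:3].round(2).tolist(),(d==0).mean())
s=st();print(s)
print(R.from_rotvec(s['orientation']).as_matrix().round(3))
E
```

```text
pics
scene [0.0493414  0.6074838  0.47975868] [[-0.78, -0.63, 0.01], [-0.31, 0.36, -0.88], [0.55, -0.69, -0.48]] 0.004175170068027211
top [0.40370778 0.01188549 0.9906362 ] [[0.03, -1.0, -0.01], [-0.99, -0.03, -0.17], [0.16, 0.01, -0.99]] 0.003983843537414966
{'t': 0.1, 'q': array([-1.37639239e+00,  1.31069182e-01,  1.48917229e+00, -3.90479282e-05,
        1.52298056e+00, -8.54091991e-02]), 'dq': array([ 0.00017286, -0.00013055, -0.00176632, -0.00100546,  0.00079778,
        0.0006475 ]), 'joint_torque': array([ 7.47580634e-04, -5.61341643e+01, -4.93093443e+01,  7.69129512e-02,
        2.91498739e-02, -5.47702189e-05]), 'tool_pos': array([ 0.16567488, -0.57645994,  0.40380087]), 'orientation': array([-3.10928687e+00, -4.37873328e-01,  2.00481845e-04]), 'force': array([ 0.1955982 , -0.55716541, -0.4736959 ]), 'wrist_torque': array([ 0.02383052, -0.01983908, -0.04101427]), 'gripper_force': 0.0, 'opening': 0.09288917357228764}
[[ 0.961  0.276 -0.   ]
 [ 0.276 -0.961  0.002]
 [ 0.    -0.002 -1.   ]]
```

View pics/scene.png

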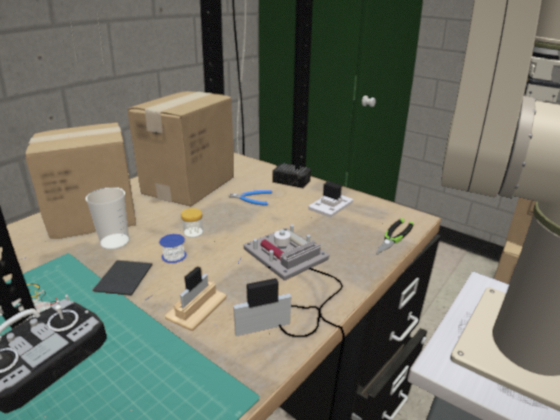

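View pics/top.png

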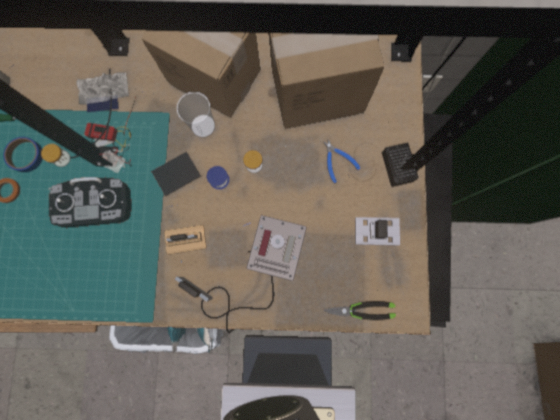

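The scene view shows the rack with the small blade at about (195,295), the larger decoy blade at (263,305), the jig at (285,250) and the cover at (330,200). In the top view the rack is at (185,238), the jig at (277,247), the cover at (378,231), the spool at (218,177) and the jar at (253,160).

```bash
python3 - <<'E'
from h import *
T=np.load('/tmp/top.npy');S=np.load('/tmp/scene.npy')
def rect(W,box,z0,z1,name):
    u0,v0,u1,v1=box
    P=W[v0:v1,u0:u1].reshape(-1,3);P=P[(P[:,2]>z0)&(P[:,2]<z1)]
    if len(P)<4: print(name,len(P));return
    (c,s,a)=cv2.minAreaRect((P[:,:2]*1000).astype(np.float32))
    print(name,len(P),'c',np.round(c,1),'s',np.round(s,1),'a',round(a,1),'med',np.median(P,0).round(4),'zmax',P[:,2].max().round(4))
c=robot.calibration('top');print(c['fx'],c['cx'],c['cy'],robot.calibration('scene')['fx'])
rk=(155,220,215,260)
rect(T,rk,.012,.04,'rack');rect(T,rk,.055,.12,'tab')
rect(T,(165,265,225,310),.03,.12,'decoy')
j=(240,205,315,290)
for a,b in((.006,.02),(.02,.034),(.034,.041),(.041,.048),(.048,.06)): rect(T,j,a,b,f'jig{a}')
cv=(345,205,410,255)
for a,b in((.005,.015),(.018,.03),(.045,.08)): rect(T,cv,a,b,f'cov{a}')
rect(T,(200,160,235,195),.03,.06,'spool');rect(T,(240,145,268,178),.03,.06,'jar')
rect(S,(160,260,230,330),.05,.12,'Stab');rect(S,(160,260,230,330),.01,.028,'Srack')
rect(S,(300,175,360,220),.045,.08,'Sgrip');rect(S,(300,175,360,220),.005,.015,'Splate')
rect(S,(235,215,335,280),.005,.02,'Sjig');rect(S,(235,215,335,280),.047,.06,'Spin')
rect(S,(225,270,300,340),.03,.12,'Sdecoy')
im=cv2.imread('pics/top.png');a=cv2.resize(im[200:300,150:300],None,fx=4,fy=4,interpolation=2)
b=cv2.imread('pics/scene.png')[180:340,160:360]
cv2.imwrite('pics/c1.png',cv2.resize(im[195:315,155:415],None,fx=3,fy=3,interpolation=2))
cv2.imwrite('pics/c2.png',cv2.resize(b,None,fx=3.5,fy=3.5,interpolation=2))
E
```

```text
391.11450526039846 282.45908337454745 213.1308317424963 409.2693921618874
rack 334 c [494.4 268.1] s [56.7 96.6] a 8.9 med [0.4903 0.2627 0.0289] zmax 0.0396
tab 107 c [493.8 269.6] s [10.1 60.5] a 9.7 med [0.4929 0.2666 0.0793] zmax 0.0839
decoy 302 c [374.6 232.2] s [93.3 13.9] a 58.1 med [0.3743 0.2273 0.083 ] zmax 0.0998
jig0.006 1807 c [478.8  37.8] s [200.4 151.7] a 5.6 med [0.4772 0.0372 0.0145] zmax 0.02
jig0.02 457 c [478.6  37.2] s [102.9 115.6] a 77.2 med [0.4808 0.0516 0.0305] zmax 0.0339
jig0.034 266 c [471.6  39. ] s [104.4 101. ] a 77.2 med [0.4402 0.0447 0.0369] zmax 0.041
jig0.041 151 c [460.4  50.2] s [93.6 74.7] a 1.5 med [0.4878 0.0376 0.0446] zmax 0.048
jig0.048 22 c [494.6  30.9] s [15.  18.5] a 66.1 med [0.491  0.0341 0.0534] zmax 0.056
cov0.005 789 c [ 537.3 -220.1] s [105.3 155.6] a 0.1 med [ 0.5247 -0.2087  0.0106] zmax 0.015
cov0.018 70 c [ 527.7 -213.2] s [38.1 37.2] a 1.6 med [ 0.5281 -0.1987  0.0267] zmax 0.0298
cov0.045 219 c [ 527.2 -214.6] s [24.9 42.9] a 89.2 med [ 0.5266 -0.2124  0.0621] zmax 0.0664
spool 335 c [652.8 192.4] s [50.6 51.1] a 65.1 med [0.6528 0.1921 0.0405] zmax 0.0455
jar 299 c [693.8 103.9] s [45.3 45.4] a 1.9 med [0.6927 0.103  0.0522] zmax 0.0581
Stab 351 c [492.8 272.8] s [12.5 65.8] a 8.4 med [0.4897 0.2767 0.0655] zmax 0.0795
Srack 454 c [491.3 274.1] s [54.2 92. ] a 7.9 med [0.4826 0.2837 0.0185] zmax 0.028
Sgrip 172 c [ 528.2 -211. ] s [45.5 27.3] a 0.7 med [ 0.5242 -0.2035  0.0576] zmax 0.0632
Splate 396 c [ 578.9 -223.7] s [123.8 191.4] a 77.5 med [ 0.5179 -0.1918  0.0088] zmax 0.015
Sjig 1220 c [455.9  50.1] s [128.2 192.2] a 77.4 med [0.4654 0.0769 0.0128] zmax 0.02
Spin 19 c [491.9  37.6] s [ 8.2 11.7] a 38.9 med [0.4905 0.0396 0.0508] zmax 0.0526
Sdecoy 1589 c [373.7 236.2] s [93.1 14.7] a 57.4 med [0.3716 0.2393 0.0588] zmax 0.0965
```

View pics/c1.png

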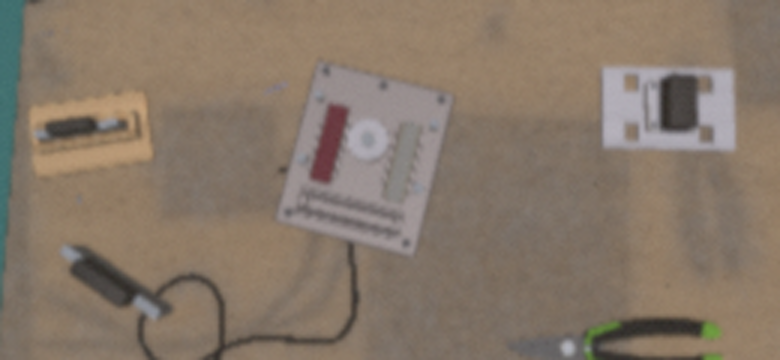

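View pics/c2.png

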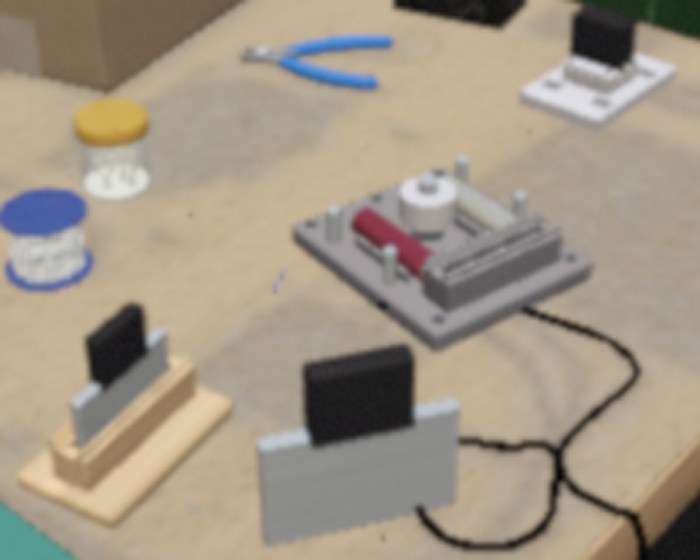

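```bash
python3 - <<'E'
from h import *
T=np.load('/tmp/top.npy');im=cv2.imread('pics/top.png');c=robot.calibration('top')
K=np.array([[c['fx'],0,c['cx']],[0,c['fy'],c['cy']],[0,0,1]]);E=np.array(c['extrinsics']);D=np.array(c['D'])
def cast(uv,z):
    p=cv2.undistortPoints(np.array(uv,float).reshape(-1,1,2),K,D).reshape(-1,2)
    r=np.c_[p,np.ones(len(p))]@E[:3,:3]; o=-E[:3,:3].T@E[:3,3]
    return (o+r*((z-o[2])/r[:,2:]))[:,:2]*1000
def sel(box,mask):
    m=np.zeros(mask.shape,bool);u0,v0,u1,v1=box;m[v0:v1,u0:u1]=True
    v,u=np.nonzero(mask&m);return np.c_[u,v]
def rep(n,uv,z):
    q=cast(uv,z);r=cv2.minAreaRect(q.astype(np.float32));a=np.cov(q.T);w,V=np.linalg.eigh(a)
    print(n,len(uv),'rect',np.round(r[0],1),np.round(r[1],1),round(r[2],1),'mean',q.mean(0).round(1),'majaxis',np.degrees(np.arctan2(V[1,1],V[0,1])).round(1))
Z=T[...,2]
rep('tab',sel((155,220,215,260),Z>.072),.084)
rep('grip',sel((345,205,410,255),Z>.054),.062)
rep('plate',sel((345,205,410,255),im.min(2)>125),.01)
rep('collar',sel((265,230,292,255),Z>.041),.044)
rep('pin',sel((265,230,292,255),Z>.049),.053)
rep('wall',sel((240,255,315,280),Z>.030),.038)
rep('rackblk',sel((155,220,215,260),(Z>.006)&(Z<.02)),.012)
m=((Z>.009)&(im.min(2)>75)).astype(np.uint8);b=np.zeros_like(m);b[210:285,242:312]=m[210:285,242:312]
b=cv2.morphologyEx(b,cv2.MORPH_OPEN,np.ones((5,5)));v,u=np.nonzero(b)
rep('jig',np.c_[u,v],.014)
print(np.median(im[225:270,300:301].min(2)), im[210,255],im[265,255],im[231,362])
E
```

```text
tab 72 rect [493.4 266.7] [10.5 35.7] 8.7 mean [493.4 266.6] majaxis 99.8
grip 193 rect [ 527.9 -214.5] [23.8 41.7] 89.3 mean [ 527.5 -214.2] majaxis -179.2
plate 907 rect [ 528.4 -215.8] [ 70.9 111.4] 1.5 mean [ 528.2 -213.6] majaxis 90.0
collar 146 rect [491.9  34.3] [31.6 31.6] 1.5 mean [491.8  35. ] majaxis 179.3
pin 19 rect [492.2  35.3] [9.6 9.6] 1.7 mean [491.4  34.8] majaxis 101.9
wall 273 rect [444.6  41.2] [94.2 47.8] 77.2 mean [436.8  42.3] majaxis 88.4
rackblk 584 rect [493.3 279.6] [135.4  88.2] 86.7 mean [492.9 265.7] majaxis 98.8
jig 2492 rect [479.9  37.7] [119.3 139.6] 77.2 mean [478.3  36.6] majaxis 166.7
126.0 [105 128 150] [112 112 119] [181 171 174]
```

```bash
cat >> h.py <<'E'
def Rd(phi):
    a=np.radians(phi);c,s=np.cos(a),np.sin(a);return np.array([[c,s,0],[s,-c,0],[0,0,-1.]])
def plan(p,phi,n,start=None):
    "per-row shift (mm) and turn, n equal rows, from start=(pos mm,R) to p mm, yaw phi"
    if start is None:
        s=st();start=(np.array(s['tool_pos'])*1000,R.from_rotvec(s['orientation']).as_matrix())
    x,M=start;t=R.from_matrix(M.T@Rd(phi)).as_rotvec()/n
    A=sum(M@R.from_rotvec(t*i).as_matrix() for i in range(n))
    sh=np.linalg.solve(A,np.array(p,float)-x)
    print('rows',n,'shift',sh.round(2),'turn',t.round(4));return (np.array(p,float),Rd(phi))
def now():
    s=st();M=R.from_rotvec(s['orientation']).as_matrix()
    print('t',round(s['t'],2),'pos',(s['tool_pos']*1000).round(1),'phi',np.degrees(np.arctan2(M[1,0],M[0,0])).round(2),'zax',M[:,2].round(4),'F',s['force'].round(1),'T',s['wrist_torque'].round(2),'op',round(s['opening']*1000,1),'g',round(float(s['gripper_force']),1),'q',s['q'].round(2))
E
python3 - <<'E'
from h import *
a=plan((430,-195,370),57,12)
b=plan((493.4,266.7,310),99.2,12,a)
E
```

```text
rows 12 shift [ 37.01 -13.81   2.83] turn [-0.0001 -0.0001 -0.0596]
rows 12 shift [39.52 -4.04  5.  ] turn [ 0.      0.     -0.0614]
```

Call:
apply_moves:
  series:
    - [[37, -13.8, 2.8], [0, 0, -0.06]]
    - [[37, -13.8, 2.8], [0, 0, -0.06]]
    - [[37, -13.8, 2.8], [0, 0, -0.06]]
    - [[37, -13.8, 2.8], [0, 0, -0.06]]
    - [[37, -13.8, 2.8], [0, 0, -0.06]]
    - [[37, -13.8, 2.8], [0, 0, -0.06]]
    - [[37, -13.8, 2.8], [0, 0, -0.06]]
    - [[37, -13.8, 2.8], [0, 0, -0.06]]
    - [[37, -13.8, 2.8], [0, 0, -0.06]]
    - [[37, -13.8, 2.8], [0, 0, -0.06]]
    - [[37, -13.8, 2.8], [0, 0, -0.06]]
    - [[37, -13.8, 2.8], [0, 0, -0.06]]
  claw: 0.45
  newtons: 25

```text
t: 1.1
tool_pos: [0.4294, -0.193, 0.3707]
orientation: [-2.755, -1.51, 0.0]
force: [1.3, -0.5, -0.3]
opening: 0.042
gripper_force: 0.0
```

Call:
apply_moves:
  series:
    - [[39, -4, 5], [0, 0, -0.06]]
    - [[39, -4, 5], [0, 0, -0.06]]
    - [[39, -4, 5], [0, 0, -0.06]]
    - [[39, -4, 5], [0, 0, -0.06]]
    - [[39, -4, 5], [0, 0, -0.06]]
    - [[39, -4, 5], [0, 0, -0.06]]
    - [[39, -4, 5], [0, 0, -0.06]]
    - [[39, -4, 5], [0, 0, -0.06]]
    - [[39, -4, 5], [0, 0, -0.06]]
    - [[39, -4, 5], [0, 0, -0.06]]
    - [[39, -4, 5], [0, 0, -0.06]]
    - [[0, 0, 0], [0, 0, 0]]

```text
t: 2.1
tool_pos: [0.4983, 0.2282, 0.3145]
orientation: [-2.108, -2.325, 0.001]
force: [-0.5, 0.0, -0.3]
opening: 0.0416
gripper_force: 0.0
```

```bash
python3 - <<'E'
from h import *
now()
a=plan((493.4,266.7,250),99.2,4)
plan((493.4,266.7,238),99.2,2,a)
E
```

```text
t 2.1 pos [498.3 228.2 314.5] phi 95.6 zax [-0.0027  0.0019 -1.    ] F [-0.5  0.  -0.3] T [-0.03 -0.12 -0.  ] op 41.6 g 0.0 q [0.33 0.05 1.74 0.   1.35 0.24]
rows 4 shift [ 9.68 -0.02 16.15] turn [-0.0006 -0.0006 -0.0157]
rows 2 shift [0. 0. 6.] turn [0. 0. 0.]
```

Call:
apply_moves:
  series:
    - [[19, 0, 0], [-0.001, -0.001, -0.03]]
    - [[19.5, 0, 0], [-0.001, -0.001, -0.03]]
    - [[0, 0, 20], [0, 0, 0]]
    - [[0, 0, 20], [0, 0, 0]]
    - [[0, 0, 20], [0, 0, 0]]
    - [[0, 0, 10], [0, 0, 0]]
    - [[0, 0, 0], [0, 0, 0]]
    - [[0, 0, 0], [0, 0, 0]]

```text
t: 2.77
tool_pos: [0.4963, 0.2604, 0.2458]
orientation: [2.049, 2.379, -0.002]
force: [-0.0, 0.1, 0.7]
opening: 0.0421
gripper_force: 0.0
```

```bash
python3 - <<'E'
from h import *
now()
im,d,W=cloud('scene');cv2.imwrite('pics/g1.png',cv2.resize(im[200:350,120:300],None,fx=4,fy=4))
plan((493.4,266.7,236),99.2,1)
E
```

```text
t 2.77 pos [496.3 260.4 245.8] phi 98.51 zax [ 8.0e-04 -2.4e-03 -1.0e+00] F [-0.   0.1  0.7] T [-0.   -0.08  0.02] op 42.1 g 0.0 q [ 0.39  0.16  1.76 -0.    1.23  0.24]
rows 1 shift [ 6.53 -2.47 10.88] turn [ 0.0025  0.0019 -0.012 ]
```

View pics/g1.png

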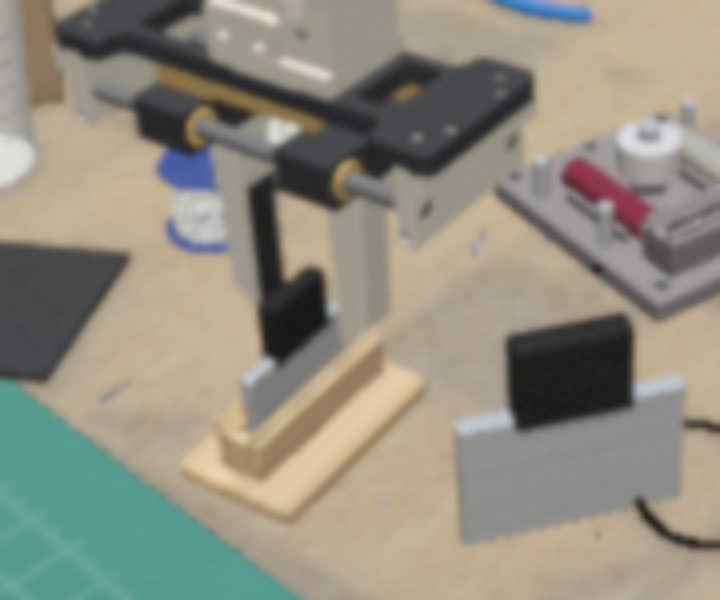

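The picture shows both fingers (crop 245,200 and 360,260) either side of the tab (295,315), so I'll correct slightly and close.

Call:
apply_moves:
  series:
    - [[3.2, -1.2, 5], [0.001, 0.001, -0.006]]
    - [[3.2, -1.2, 5], [0.001, 0.001, -0.006]]
    - [[0, 0, 0], [0, 0, 0]]

```text
t: 3.07
tool_pos: [0.4927, 0.2671, 0.2358]
orientation: [-2.034, -2.393, 0.0]
force: [-0.4, -0.6, 0.1]
opening: 0.0418
gripper_force: 0.0
```

Call:
apply_moves:
  series:
    - [[0, 0, 0], [0, 0, 0]]
    - [[0, 0, 0], [0, 0, 0]]
    - [[0, 0, 0], [0, 0, 0]]
    - [[0, 0, 0], [0, 0, 0]]
    - [[0, 0, 0], [0, 0, 0]]
    - [[0, 0, 0], [0, 0, 0]]
  claw: 0
  newtons: 25

```text
t: 3.57
tool_pos: [0.4939, 0.2667, 0.2366]
orientation: [2.034, 2.391, 0.004]
force: [7.0, -0.4, -2.9]
opening: 0.01
gripper_force: 25.0
```

```bash
python3 - <<'E'
from h import *
now()
E
```

```text
t 3.57 pos [493.9 266.7 236.6] phi 99.22 zax [ 2.9e-03  6.0e-04 -1.0e+00] F [ 7.  -0.4 -2.9] T [ 0.09 -1.52  0.17] op 10.0 g 25.0 q [ 0.4   0.17  1.76 -0.    1.21  0.24]
```

Call:
apply_moves:
  series:
    - [[0, 0, -8], [0, 0, 0]]
    - [[0, 0, -15], [0, 0, 0]]
    - [[0, 0, -15], [0, 0, 0]]
    - [[0, 0, -20], [0, 0, 0]]
    - [[0, 0, -20], [0, 0, 0]]
    - [[0, 0, -15], [0, 0, 0]]
    - [[0, 0, 0], [0, 0, 0]]
    - [[0, 0, 0], [0, 0, 0]]

```text
t: 4.23
tool_pos: [0.4934, 0.2668, 0.3298]
orientation: [2.035, 2.392, 0.003]
force: [-0.3, -0.5, -0.9]
opening: 0.01
gripper_force: 25.0
```

```bash
python3 - <<'E'
from h import *
now()
plan((433.1,48.3,320),77.2,10)
E
```

```text
t 4.23 pos [493.4 266.8 329.8] phi 99.22 zax [ 1.8e-03  7.0e-04 -1.0e+00] F [-0.3 -0.5 -0.9] T [-0.04 -0.1   0.  ] op 10.0 g 25.0 q [ 0.4   0.07  1.69 -0.    1.38  0.24]
rows 10 shift [-22.06  -5.8    0.96] turn [ 0.0002 -0.0001  0.0384]
```

Call:
apply_moves:
  series:
    - [[-22, -5.8, 1], [0, 0, 0.0385]]
    - [[-22, -5.8, 1], [0, 0, 0.0385]]
    - [[-22, -5.8, 1], [0, 0, 0.0385]]
    - [[-22, -5.8, 1], [0, 0, 0.0385]]
    - [[-22, -5.8, 1], [0, 0, 0.0385]]
    - [[-22, -5.8, 1], [0, 0, 0.0385]]
    - [[-22, -5.8, 1], [0, 0, 0.0385]]
    - [[-22, -5.8, 1], [0, 0, 0.0385]]
    - [[-22, -5.8, 1], [0, 0, 0.0385]]
    - [[-22, -5.8, 1], [0, 0, 0.0385]]
    - [[0, 0, 0], [0, 0, 0]]
    - [[0, 0, 0], [0, 0, 0]]

```text
t: 5.23
tool_pos: [0.4321, 0.0481, 0.3176]
orientation: [-2.456, -1.956, 0.003]
force: [0.3, 0.6, -0.4]
opening: 0.0099
gripper_force: 25.0
```

```bash
python3 - <<'E'
from h import *
now()
plan((433.1,48.3,284),77.2,3)
E
```

```text
t 5.23 pos [432.1  48.1 317.6] phi 77.07 zax [-2.1e-03  1.0e-04 -1.0e+00] F [ 0.3  0.6 -0.4] T [-0.01 -0.09 -0.04] op 9.9 g 25.0 q [-0.01 -0.27  2.03  0.    1.38  0.22]
rows 3 shift [ 0.14  0.33 11.19] turn [-0.0007  0.0001 -0.0008]
```

Call:
apply_moves:
  series:
    - [[0.2, 0.4, 12], [0, 0, -0.001]]
    - [[0.2, 0.3, 12], [0, 0, -0.001]]
    - [[0, 0.3, 12], [0, 0, 0]]
    - [[0, 0, 0], [0, 0, 0]]
    - [[0, 0, 0], [0, 0, 0]]

```text
t: 5.65
tool_pos: [0.4335, 0.0496, 0.282]
orientation: [-2.451, -1.962, 0.003]
force: [-0.1, -0.1, -1.1]
opening: 0.0096
gripper_force: 25.0
```

```bash
python3 - <<'E'
from h import *
now()
im,d,W=cloud('scene');cv2.imwrite('pics/g2.png',cv2.resize(im[170:290,220:370],None,fx=5,fy=5,interpolation=2))
E
```

```text
t 5.65 pos [433.5  49.6 282. ] phi 77.36 zax [-2.7e-03  2.0e-04 -1.0e+00] F [-0.1 -0.1 -1.1] T [-0.05 -0.07 -0.01] op 9.6 g 25.0 q [-0.   -0.23  2.07  0.    1.31  0.22]
```

View pics/g2.png

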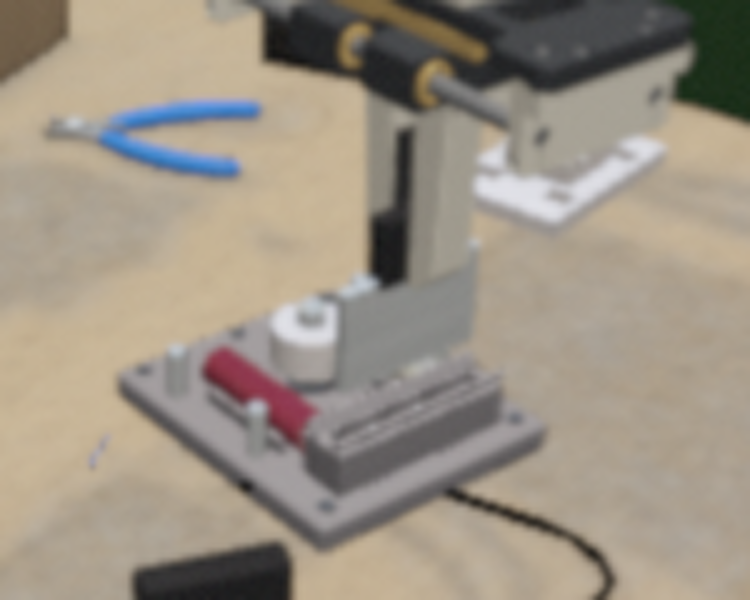

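The picture shows the blade just above the slot block (crop 315–500, 350–490), its lower edge running (340,390) to (470,345) along the slot direction. I'll check the slot profile quickly before lowering.

```bash
python3 - <<'E'
from h import *
W=np.load('/tmp/top.npy').reshape(-1,3);W=W[~np.isnan(W[:,0])]*1000
a=np.radians(-12.8);d=W[:,:2]-[479.9,37.7]
x=d@[np.cos(a),np.sin(a)];y=d@[-np.sin(a),np.cos(a)]
for lo in range(-72,-24,3):
    m=(x>=lo)&(x<lo+3)&(abs(y)<30);print(lo,m.sum(),np.percentile(W[m,2],[10,50,90]).round(0))
m=(x>-66)&(x<-30)&(W[:,2]>30)&(W[:,2]<60);print(np.percentile(y[m],[1,99]),np.percentile(x[m],[1,99]))
plan((433.1,48.3,281),77.2,1)
E
```

```text
-72 28 [-1.  3. 13.]
-69 31 [12. 14. 16.]
-66 30 [13. 15. 16.]
-63 28 [13. 15. 17.]
-60 35 [13. 35. 42.]
-57 32 [37. 39. 41.]
-54 26 [14. 36. 37.]
-51 29 [13. 14. 18.]
-48 30 [13. 15. 17.]
-45 36 [14. 26. 36.]
-42 32 [36. 39. 41.]
-39 24 [35. 39. 42.]
-36 29 [13. 15. 17.]
-33 27 [13. 15. 18.]
-30 33 [13. 16. 32.]
-27 32 [13. 15. 33.]
[-39.85256752 566.92936503] [-65.18163732 -30.31046085]
rows 1 shift [-1.35 -0.5   1.9 ] turn [-0.0011  0.0001  0.0026]
```

Call:
apply_moves:
  series:
    - [[-1.3, -0.5, 1], [-0.001, 0, 0.003]]
    - [[0, 0, 3], [0, 0, 0]]
    - [[0, 0, 3], [0, 0, 0]]
    - [[0, 0, 3], [0, 0, 0]]
    - [[0, 0, 3], [0, 0, 0]]
    - [[0, 0, 3], [0, 0, 0]]
    - [[0, 0, 3], [0, 0, 0]]
    - [[0, 0, 3], [0, 0, 0]]
    - [[0, 0, 0], [0, 0, 0]]

```text
t: 6.45
tool_pos: [0.4328, 0.0477, 0.2603]
orientation: [2.457, 1.958, -0.001]
force: [-0.8, -0.5, -0.1]
opening: 0.01
gripper_force: 25.0
```

```bash
python3 - <<'E'
from h import *
now()
plan((433.1,48.3,255),77.2,1)
E
```

```text
t 6.45 pos [432.8  47.7 260.3] phi 77.11 zax [-3.e-04 -3.e-04 -1.e+00] F [-0.8 -0.5 -0.1] T [-0.02 -0.05 -0.01] op 10.0 g 25.0 q [-0.01 -0.21  2.09 -0.    1.26  0.22]
rows 1 shift [0.62 0.19 5.31] turn [-0.0002  0.0003 -0.0016]
```

Call:
apply_moves:
  series:
    - [[0.3, 0.1, 3], [0, 0, 0]]
    - [[0, 0, 3], [0, 0, 0]]
    - [[0, 0, 3], [0, 0, 0]]
    - [[0, 0, 3], [0, 0, 0]]
    - [[0, 0, 2], [0, 0, 0]]
    - [[0, 0, 2], [0, 0, 0]]
    - [[0, 0, 2], [0, 0, 0]]
    - [[0, 0, 1], [0, 0, 0]]
    - [[0, 0, 0], [0, 0, 0]]

```text
t: 7.2
tool_pos: [0.4332, 0.048, 0.2419]
orientation: [2.456, 1.958, 0.0]
force: [0.6, 0.3, -1.4]
opening: 0.01
gripper_force: 25.0
```

```bash
python3 - <<'E'
from h import *
now()
E
```

```text
t 7.2 pos [433.2  48.  241.9] phi 77.11 zax [ 5.e-04 -3.e-04 -1.e+00] F [ 0.6  0.3 -1.4] T [ 0.03 -0.03 -0.06] op 10.0 g 25.0 q [-0.01 -0.18  2.1  -0.    1.22  0.22]
```

Call:
apply_moves:
  series:
    - [[0, 0, 1], [0, 0, 0]]
    - [[0, 0, 1], [0, 0, 0]]
    - [[0, 0, 0.5], [0, 0, 0]]
    - [[0, 0, 0], [0, 0, 0]]

```text
t: 7.53
tool_pos: [0.4334, 0.048, 0.2399]
orientation: [2.456, 1.957, 0.001]
force: [-0.9, -0.4, 3.4]
opening: 0.0102
gripper_force: 25.0
```

```bash
python3 - <<'E'
from h import *
now()
E
```

```text
t 7.53 pos [433.4  48.  239.9] phi 77.11 zax [ 1.3e-03 -4.0e-04 -1.0e+00] F [-0.9 -0.4  3.4] T [-0.08  0.22 -0.04] op 10.2 g 25.0 q [-0.01 -0.18  2.1  -0.    1.21  0.22]
```

Call:
apply_moves:
  series:
    - [[0, 0, 0], [0, 0, 0]]
    - [[0, 0, 0], [0, 0, 0]]
    - [[0, 0, 0], [0, 0, 0]]
    - [[0, 0, -10], [0, 0, 0]]
    - [[0, 0, -20], [0, 0, 0]]
    - [[0, 0, -30], [0, 0, 0]]
    - [[0, 0, -30], [0, 0, 0]]
    - [[0, 0, 0], [0, 0, 0]]
  claw: 0.35

```text
t: 8.2
tool_pos: [0.4351, 0.0481, 0.3368]
orientation: [2.451, 1.954, 0.013]
force: [1.1, -0.7, 0.4]
opening: 0.0326
gripper_force: 0.0
```

```bash
python3 - <<'E'
from h import *
now()
im,d,W=cloud('scene');cv2.imwrite('pics/g3.png',cv2.resize(im[170:290,220:370],None,fx=4,fy=4,interpolation=2))
plan((528,-214.5,325),0,12)
E
```

```text
t 8.2 pos [435.1  48.1 336.8] phi 77.11 zax [ 1.060e-02 -3.000e-04 -9.999e-01] F [ 1.1 -0.7  0.4] T [ 0.01 -0.13 -0.03] op 32.6 g 0.0 q [-0.01 -0.29  2.01 -0.    1.41  0.22]
rows 12 shift [-9.46 23.2   0.84] turn [ 0.0005 -0.0006  0.1122]
```

View pics/g3.png

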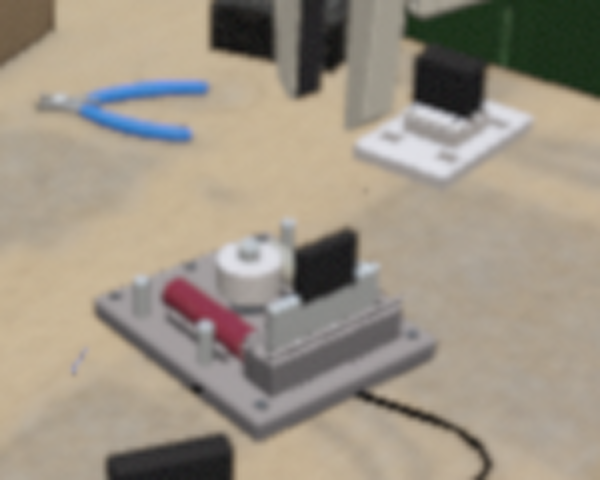

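The blade stands upright and fully down in the slot (tab at crop (327,265)), clear of the fingers. Next I go to the cover.

Call:
apply_moves:
  series:
    - [[-9.5, 23.2, 0.8], [0, -0.001, 0.112]]
    - [[-9.5, 23.2, 0.8], [0, -0.001, 0.112]]
    - [[-9.5, 23.2, 0.8], [0, -0.001, 0.112]]
    - [[-9.5, 23.2, 0.8], [0, -0.001, 0.112]]
    - [[-9.5, 23.2, 0.8], [0, -0.001, 0.112]]
    - [[-9.5, 23.2, 0.8], [0, -0.001, 0.112]]
    - [[-9.5, 23.2, 0.8], [0, -0.001, 0.112]]
    - [[-9.5, 23.2, 0.8], [0, -0.001, 0.112]]
    - [[-9.5, 23.2, 0.8], [0, -0.001, 0.112]]
    - [[-9.5, 23.2, 0.8], [0, -0.001, 0.112]]
    - [[-9.5, 23.2, 0.8], [0, -0.001, 0.112]]
    - [[-9.5, 23.2, 0.8], [0, -0.001, 0.112]]
  claw: 0.65

```text
t: 9.25
tool_pos: [0.5261, -0.2159, 0.3203]
orientation: [3.135, -0.006, -0.014]
force: [0.5, 0.8, 0.3]
opening: 0.0606
gripper_force: 0.0
```

Call:
apply_moves:
  series:
    - [[0, 0, 0], [0, 0, 0]]
    - [[0, 0, 0], [0, 0, 0]]

```text
t: 9.42
tool_pos: [0.5258, -0.2157, 0.3204]
orientation: [3.135, 0.001, -0.015]
force: [-0.2, 0.3, -0.1]
opening: 0.0604
gripper_force: 0.0
```

```bash
python3 - <<'E'
from h import *
now()
plan((528,-214.5,260),0,3)
E
```

```text
t 9.42 pos [ 525.8 -215.7  320.4] phi 0.03 zax [-0.0093 -0.0063 -0.9999] F [-0.2  0.3 -0.1] T [-0.01 -0.04 -0.01] op 60.4 g 0.0 q [-0.48  0.1   1.67 -0.01  1.37  1.1 ]
rows 3 shift [ 0.85 -0.47 20.12] turn [0.0021 0.0031 0.0002]
```

Call:
apply_moves:
  series:
    - [[1, -0.5, 20], [0.002, 0.003, 0]]
    - [[1, -0.5, 20], [0.002, 0.003, 0]]
    - [[1, -0.4, 20], [0.002, 0.003, 0]]
    - [[0, 0, 20], [0, 0, 0]]
    - [[0, 0, 15], [0, 0, 0]]
    - [[0, 0, 8], [0, 0, 0]]
    - [[0, 0, 0], [0, 0, 0]]
    - [[0, 0, 0], [0, 0, 0]]

```text
t: 10.08
tool_pos: [0.5293, -0.213, 0.2183]
orientation: [3.141, 0.005, 0.001]
force: [-0.4, -0.5, 0.9]
opening: 0.0602
gripper_force: 0.0
```

```bash
python3 - <<'E'
from h import *
now()
plan((528,-214.5,217),0,1)
E
```

```text
t 10.08 pos [ 529.3 -213.   218.3] phi 0.19 zax [ 6.e-04 -7.e-04 -1.e+00] F [-0.4 -0.5  0.9] T [ 0.   -0.01 -0.06] op 60.2 g 0.0 q [-0.47  0.22  1.74 -0.    1.18  1.1 ]
rows 1 shift [-1.32  1.49  1.27] turn [ 0.0007 -0.0006  0.0034]
```

Call:
apply_moves:
  series:
    - [[-1.3, 1.4, 1], [0, 0, 0.003]]
    - [[0, 0, 0], [0, 0, 0]]

```text
t: 10.25
tool_pos: [0.5284, -0.2154, 0.2186]
orientation: [3.139, -0.001, 0.005]
force: [0.8, -0.7, -0.2]
opening: 0.0604
gripper_force: 0.0
```

Call:
apply_moves:
  series:
    - [[0, 0, 0], [0, 0, 0]]
    - [[0, 0, 0], [0, 0, 0]]
    - [[0, 0, 0], [0, 0, 0]]
    - [[0, 0, 0], [0, 0, 0]]
    - [[0, 0, 0], [0, 0, 0]]
    - [[0, 0, 0], [0, 0, 0]]
    - [[0, 0, 0], [0, 0, 0]]
  claw: 0
  newtons: 45

```text
t: 10.83
tool_pos: [0.5279, -0.2151, 0.2173]
orientation: [3.14, -0.002, 0.002]
force: [-1.3, 1.0, 0.0]
opening: 0.0238
gripper_force: 45.0
```

```bash
python3 - <<'E'
from h import *
now()
E
```

```text
t 10.83 pos [ 527.9 -215.1  217.3] phi -0.07 zax [ 0.0012 -0.0011 -1.    ] F [-1.3  1.   0. ] T [0.22 0.06 0.01] op 23.8 g 45.0 q [-0.48  0.22  1.75 -0.    1.17  1.1 ]
```

Call:
apply_moves:
  series:
    - [[0, 0, -8], [0, 0, 0]]
    - [[0, 0, -15], [0, 0, 0]]
    - [[0, 0, -20], [0, 0, 0]]
    - [[0, 0, -25], [0, 0, 0]]
    - [[0, 0, -25], [0, 0, 0]]
    - [[0, 0, -7], [0, 0, 0]]
    - [[0, 0, 0], [0, 0, 0]]

```text
t: 11.42
tool_pos: [0.5287, -0.2154, 0.3203]
orientation: [3.138, -0.002, 0.009]
force: [0.2, -0.8, -3.3]
opening: 0.0236
gripper_force: 45.0
```

```bash
python3 - <<'E'
from h import *
now()
plan((491.8,34.9,310),-12.8,11)
E
```

```text
t 11.42 pos [ 528.7 -215.4  320.3] phi -0.07 zax [ 0.0058 -0.0036 -1.    ] F [ 0.2 -0.8 -3.3] T [0.05 0.03 0.04] op 23.6 g 45.0 q [-0.48  0.1   1.67 -0.    1.36  1.1 ]
rows 11 shift [ -5.67 -22.34   0.88] turn [ 0.0003 -0.0006  0.0202]
```

Call:
apply_moves:
  series:
    - [[-5.7, -22.3, 0.9], [0, -0.001, 0.02]]
    - [[-5.7, -22.3, 0.9], [0, -0.001, 0.02]]
    - [[-5.7, -22.3, 0.9], [0, -0.001, 0.02]]
    - [[-5.7, -22.3, 0.9], [0, -0.001, 0.02]]
    - [[-5.7, -22.3, 0.9], [0, -0.001, 0.02]]
    - [[-5.7, -22.3, 0.9], [0, -0.001, 0.02]]
    - [[-5.7, -22.3, 0.9], [0, 0, 0.02]]
    - [[-5.7, -22.3, 0.9], [0, 0, 0.02]]
    - [[-5.7, -22.3, 0.9], [0, 0, 0.02]]
    - [[-5.7, -22.3, 0.9], [0, 0, 0.02]]
    - [[-5.7, -22.3, 0.9], [0, 0, 0.02]]
    - [[0, 0, 0], [0, 0, 0]]

```text
t: 12.42
tool_pos: [0.489, 0.0379, 0.3048]
orientation: [3.123, -0.345, -0.013]
force: [0.1, -0.6, -2.3]
opening: 0.0237
gripper_force: 45.0
```

Call:
apply_moves:
  series:
    - [[0, 0, 0], [0, 0, 0]]
    - [[0, 0, 0], [0, 0, 0]]

```text
t: 12.58
tool_pos: [0.4898, 0.0346, 0.3059]
orientation: [3.121, -0.345, -0.01]
force: [0.1, 0.5, -2.4]
opening: 0.0235
gripper_force: 45.0
```

```bash
python3 - <<'E'
from h import *
now()
plan((491.8,34.9,276),-12.8,3)
E
```

```text
t 12.58 pos [489.8  34.6 305.9] phi -12.62 zax [-0.0068 -0.0013 -1.    ] F [ 0.1  0.5 -2.4] T [ 0.02  0.01 -0.01] op 23.5 g 45.0 q [-0.03 -0.09  1.9  -0.    1.34  1.76]
rows 3 shift [ 0.66 -0.26  9.96] turn [0.0009 0.0021 0.001 ]
```

Call:
apply_moves:
  series:
    - [[0.7, -0.2, 10], [0.001, 0.002, 0.001]]
    - [[0.7, -0.2, 10], [0.001, 0.002, 0.001]]
    - [[0.7, -0.2, 10], [0.001, 0.002, 0.001]]
    - [[0, 0, 0], [0, 0, 0]]
    - [[0, 0, 0], [0, 0, 0]]
    - [[0, 0, 0], [0, 0, 0]]

```text
t: 13.08
tool_pos: [0.4923, 0.0347, 0.277]
orientation: [-3.121, 0.352, -0.002]
force: [-0.1, 0.1, -2.6]
opening: 0.0236
gripper_force: 45.0
```

```bash
python3 - <<'E'
from h import *
now()
im,d,W=cloud('top')
# grip now, top of grip z
Z=W[...,2]
plan((491.8,34.9,270),-12.8,2)
E
```

```text
t 13.08 pos [492.3  34.7 277. ] phi -12.87 zax [ 1.2e-03  7.0e-04 -1.0e+00] F [-0.1  0.1 -2.6] T [ 0.02  0.05 -0.04] op 23.6 g 45.0 q [-0.03 -0.06  1.92  0.    1.28  1.76]
rows 2 shift [-0.37  0.03  3.73] turn [-0.0006 -0.0009 -0.0005]
```

Call:
apply_moves:
  series:
    - [[-0.4, 0, 3], [0, -0.001, 0]]
    - [[0, 0, 2], [0, 0, 0]]
    - [[0, 0, 2], [0, 0, 0]]
    - [[0, 0, 1], [0, 0, 0]]
    - [[0, 0, 1], [0, 0, 0]]
    - [[0, 0, 0], [0, 0, 0]]
    - [[0, 0, 0], [0, 0, 0]]

```text
t: 13.72
tool_pos: [0.492, 0.0351, 0.2682]
orientation: [-3.121, 0.351, -0.001]
force: [-0.1, -0.4, -2.5]
opening: 0.0238
gripper_force: 45.0
```

```bash
python3 - <<'E'
from h import *
now()
E
```

```text
t 13.72 pos [492.   35.1 268.2] phi -12.85 zax [ 7.e-04  1.e-03 -1.e+00] F [-0.1 -0.4 -2.5] T [ 0.08  0.06 -0.02] op 23.8 g 45.0 q [-0.03 -0.05  1.93  0.    1.26  1.76]
```

Call:
apply_moves:
  series:
    - [[0, 0, 1], [0, 0, 0]]
    - [[0, 0, 1], [0, 0, 0]]
    - [[0, 0, 1], [0, 0, 0]]
    - [[0, 0, 0], [0, 0, 0]]
    - [[0, 0, 0], [0, 0, 0]]

```text
t: 14.13
tool_pos: [0.4919, 0.0351, 0.2651]
orientation: [-3.121, 0.351, -0.001]
force: [-0.5, 0.3, -1.9]
opening: 0.0237
gripper_force: 45.0
```

```bash
python3 - <<'E'
from h import *
now()
E
```

```text
t 14.13 pos [491.9  35.1 265.1] phi -12.85 zax [ 6.e-04  1.e-03 -1.e+00] F [-0.5  0.3 -1.9] T [-0.    0.07 -0.06] op 23.7 g 45.0 q [-0.03 -0.04  1.93  0.    1.25  1.76]
```

Call:
apply_moves:
  series:
    - [[0, 0, 1.5], [0, 0, 0]]
    - [[0, 0, 1.5], [0, 0, 0]]
    - [[0, 0, 1.5], [0, 0, 0]]
    - [[0, 0, 1.5], [0, 0, 0]]
    - [[0, 0, 1.5], [0, 0, 0]]
    - [[0, 0, 0], [0, 0, 0]]
    - [[0, 0, 0], [0, 0, 0]]

```text
t: 14.72
tool_pos: [0.4921, 0.0351, 0.258]
orientation: [-3.121, 0.351, -0.001]
force: [-1.0, -0.3, 3.9]
opening: 0.0237
gripper_force: 45.0
```

```bash
python3 - <<'E'
from h import *
now()
E
```

```text
t 14.72 pos [492.1  35.1 258. ] phi -12.84 zax [ 1.e-03  9.e-04 -1.e+00] F [-1.  -0.3  3.9] T [0.04 0.47 0.03] op 23.7 g 45.0 q [-0.03 -0.04  1.94  0.    1.24  1.76]
```

Collar is being compressed as expected (net 6 N). Pressing on to the posts.

Call:
apply_moves:
  series:
    - [[0, 0, 1.5], [0, 0, 0]]
    - [[0, 0, 1.5], [0, 0, 0]]
    - [[0, 0, 1], [0, 0, 0]]
    - [[0, 0, 1], [0, 0, 0]]
    - [[0, 0, 0], [0, 0, 0]]
    - [[0, 0, 0], [0, 0, 0]]

```text
t: 15.22
tool_pos: [0.4922, 0.0351, 0.2534]
orientation: [-3.121, 0.351, -0.002]
force: [-4.7, -0.1, 8.8]
opening: 0.0238
gripper_force: 45.0
```

```bash
python3 - <<'E'
from h import *
now()
E
```

```text
t 15.22 pos [492.2  35.1 253.4] phi -12.84 zax [ 1.3e-03  9.0e-04 -1.0e+00] F [-4.7 -0.1  8.8] T [-0.09  0.81 -0.  ] op 23.8 g 45.0 q [-0.03 -0.03  1.94  0.    1.23  1.76]
```

Call:
apply_moves:
  series:
    - [[-0.3, 0, 0.7], [0, 0, 0]]
    - [[0, 0, 0.5], [0, 0, 0]]
    - [[0, 0, 0.5], [0, 0, 0]]
    - [[0, 0, 0], [0, 0, 0]]
    - [[0, 0, 0], [0, 0, 0]]

```text
t: 15.63
tool_pos: [0.4921, 0.0351, 0.2532]
orientation: [-3.121, 0.351, -0.003]
force: [-11.4, -0.3, 22.9]
opening: 0.0237
gripper_force: 45.0
```

```bash
python3 - <<'E'
from h import *
now()
E
```

```text
t 15.63 pos [492.1  35.1 253.2] phi -12.84 zax [ 1.8e-03  7.0e-04 -1.0e+00] F [-11.4  -0.3  22.9] T [-0.13  2.08  0.01] op 23.7 g 45.0 q [-0.03 -0.03  1.94  0.    1.23  1.76]
```

Call:
apply_moves:
  series:
    - [[-0.4, 0, 0], [0, 0, 0]]
    - [[-0.4, 0, 0.2], [0, 0, 0]]
    - [[0, 0, 0], [0, 0, 0]]
    - [[0, 0, 0], [0, 0, 0]]

```text
t: 15.97
tool_pos: [0.4918, 0.0352, 0.2532]
orientation: [-3.121, 0.351, -0.005]
force: [-7.5, -0.7, 20.1]
opening: 0.0235
gripper_force: 45.0
```

```bash
python3 - <<'E'
from h import *
now()
im,d,W=cloud('scene');cv2.imwrite('pics/g4.png',cv2.resize(im[170:290,220:370],None,fx=5,fy=5,interpolation=2))
E
```

```text
t 15.97 pos [491.8  35.2 253.2] phi -12.84 zax [ 3.5e-03  4.0e-04 -1.0e+00] F [-7.5 -0.7 20.1] T [-0.26  1.52  0.02] op 23.5 g 45.0 q [-0.03 -0.03  1.94  0.    1.23  1.76]
```

View pics/g4.png

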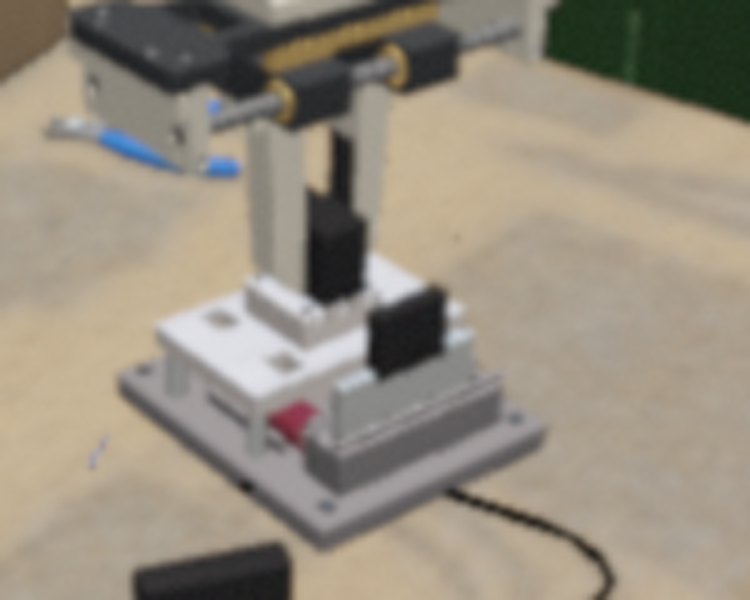

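The cover sits flat on the posts (plate edge crop 160–470, 265–400), with the blade still in its slot at (405,370). One small tilt correction, then I hand in.

Call:
apply_moves:
  series:
    - [[0, 0, 0.2], [0, -0.002, 0]]
    - [[0, 0, 0.2], [0, -0.001, 0]]
    - [[0, 0, 0], [0, 0, 0]]
    - [[0, 0, 0], [0, 0, 0]]
    - [[0, 0, 0], [0, 0, 0]]

```text
t: 16.43
tool_pos: [0.4921, 0.0351, 0.2533]
orientation: [-3.121, 0.351, -0.003]
force: [-7.4, -1.8, 22.0]
opening: 0.0236
gripper_force: 45.0
```

```bash
python3 - <<'E'
from h import *
now()
s=st()
if s['force'][2]>14 and s['tool_pos'][2]<.254: print(robot.close_job())
E
```

```text
t 16.43 pos [492.1  35.1 253.3] phi -12.84 zax [ 1.7e-03  9.0e-04 -1.0e+00] F [-7.4 -1.8 22. ] T [-0.35  1.32  0.03] op 23.6 g 45.0 q [-0.03 -0.03  1.94  0.    1.23  1.76]
the job is handed in; nothing more can be done
None
```

I handed the job in at 16.4 s: the blade is fully down in the jig slot and released, and the cover is over the pin, flat on the posts, still gripped and pressed down with about 22 N; no verdict came back.

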